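# Key the jar lid onto its pin and press it home

### The arm

A 6-joint arm with a two-finger parallel gripper is mounted at the origin on the work surface. World frame = base frame: x ahead of the robot, y to its left, z up, the work surface at z = 0. Lengths are in m, angles in rad, forces in N, time in s.
With the tool pointing down it reaches from about 0.275 to 0.725 m from the base axis. Payload 15.9 kg.
Tool frame: the origin (TCP) lies between the finger pads; the fingertips stand 25 mm ahead of it and the grasp point (between the pads) lies 6 mm ahead of it; x points along the fingers, y is the direction in which the jaws open and shut, and the axes are right-handed (so a half turn about x gives the same grasp; the last joint's range is limited). The gripper opens to 85 mm and grips with 20 to 120 N. Pads are 22 mm wide; open, the fingers measure 114 mm over their backs; the gripper's body (76 mm by 85 mm) begins 54 mm behind the grasp point. The pads swing forward as they close: fully open they stand 13 mm farther back than shut.
Start: joints at [1.211, 0.213, -0.034, 1.323, 0, 1.571], TCP at [0.176, 0.468, 0.256] pointing down, gripper open.
Joint ranges: [-2.98, 2.98], [-0.74, 1.72], [-1.14, 1.35], [-2.1, 2.04], [-1.57, 1.44], [-3.14, 3.14]. Speed limits (rad/s): [1.89, 1.89, 2.39, 2.57, 3.14, 3.14].

### API

Orientations are given as a unit quaternion [w, x, y, z].
In Python, from plant import r gives the robot as it stands.
- The arm moves only by the tool carry_out, never from a script. Its argument "moves" is a list of rows, each an object with "translation": the shift along the tool's x, y, z in mm, a list of three; "spin": the turn about the tool's x in rad. In form: [{"translation": [x, y, z], "spin": spin}, ...]. A call has exactly 5 rows; each row is the pose to reach, as a shift and turn from the pose measured when the call began, along the tool's axes at that moment; what a row does not reach only later rows make up. A row lasts 1/12 s, in which the tool goes at most 41.7 mm and 7.16 degrees, less where a joint would pass 70% of its speed; a pose out of reach is approached as far as the arm can. A call with a gripper value outside its range is refused whole. "jaw" is the opening, from 0 (shut) to 1 (fully open), set as the call begins (left out, the last holds). The fingers move at their own pace and stop on an object; the grip force is fixed at half the most. Time passes only in rows, so rows that repeat a pose let the fingers close, or fill a call up. It gives the time, the measured TCP pose, the force and the opening at its end, in the units of the state.
- r.state(): the state, without advancing time (a new reading comes with each control period).
- r.read_camera(name): name is "scene" or "top" or "wrist"; returns a dict with "image" (400x640x3 uint8, red, green, blue), "range_z" (400x640 float32, m along the optical axis (not along the pixel's ray), 0 where there is no reading), "fx", "fy", "cx", "cy" (pixels), "dist" ([k1, k2, p1, p2, k3] as OpenCV has them; the pictures are not rectified), "view" (4x4, takes a point from world to camera coordinates). Camera axes: x right, y down, z forward; pixel columns grow to the right and rows downward; lengths in m; the calibration is good to about 2 mm. A picture is of the moment at which its call begins.
- r.finish_job(): hands the job in, once; it reports no verdict.
Trained networks look in a picture, given as the dict that the camera call returned (one of the last four; its "shot" number tells which), for a name from the list of things; names that differ only in an ending like _2 or _b are one class to them, and where a whole thing is asked for, a point or a joint stands for the part that bears it (a point fixed in the world has none). Each returns a list of dicts, best first, with "conf" (0 to 1); they miss things now and then, are a little off and sometimes report something else, mostly with a low value. They report only what shows in the picture. A call takes as long as a camera call. They do not tell look-alikes from the thing itself.
- r.boxes_of(picture, query): "xyz" ([x, y, z] in m, in world coordinates, good to about 4 mm: the middle of the surface that is visible of it).
- r.silhouettes(picture, query): "mask" (400x640 bool, what is visible of it).
The state is a dict: "time_s": time; "qpos": joint angles; "qvel": joint speeds; "joint_torque": joint torques, N m; "eef_pos": TCP position; "ee_rot": TCP orientation; "contact_force": force on the tool from outside, world axes, zero at the start; "ft_torque": the same for the moment, N m; "finger_gap": finger opening in m.
Only numpy, scipy, OpenCV 4.12 (cv2) and the standard library are available. Lean on these libraries where they do the work, as an engineer would, in place of code of your own. Each camera call takes 0.05 s, during which the arm holds its last target. There are 200 camera calls.

### The job

The bamboo lid on the ceramic jar cannot close because the notch in its edge is not over the upright pin at the jar's rim. Push the lid round with a fingertip, without lifting it, until its notch meets the pin, then press the lid down until it is fully home and level, and draw away. Leave the comb, hair pick and bangles where they lie.

Things in the scene. Friction and masses are not known exactly. Their poses are not given: they have to be found in the camera images.
- jar: white ceramic jar, 111 mm across, 54 mm tall to its rim, fixed on the 60 mm tall white vanity stand; origin at the centre of its underside, z up along its axis, x pointing to its key pin
- pin_top (a point): top of the jar's key pin: a dark steel pin 12 mm in diameter with a round top, standing upright on a rounded dark steel lug (22 mm wide, 50 mm tall, showing 12 mm beyond the lid's edge) on the jar's side, 57 mm from the jar's axis (the jar's +x), half of it outside the lid's edge; it reaches 9 mm above the rim and stops the lid from going down unless the notch is over it
- lid_center (a point): centre of the top face of the lid: a loose round bamboo disc 112 mm across, 8 mm thick, 150 g, kept on the jar's axis (1 mm play) by a deep hub below it. At first level, its underside 10 mm above the rim (this point 72 mm above the jar's underside); fully home its underside lies on the rim (this point at 62 mm). z up; x points to the notch
- seal (a joint): black silicone seal under the lid, which carries it while it turns: 0 at first, 0.010 (m) when pushed down with the lid fully home. It slides straight down into the jar under about 4 N pressed near the lid's middle, stays where it is left and does not spring back
- lid_notch (a point): middle of the notch in the lid's edge, at the top face, at the edge 57 mm from the lid's centre; the notch is 20 mm wide, open to the outside and cut through, about 14 mm deep radially. It must come right above the pin; the lid turns either way, without end, and starts anywhere at least 35 degrees off the pin
- lid_stud (a point): top of the finger stud on the lid: an upright wooden peg 16 mm in diameter standing 15 mm above the top face, 36 mm from the lid's centre on the side opposite the notch; pushing it sideways with a few newtons turns the lid; push it low down, close to the lid's face, so that the lid stays level
- comb: purple comb lying flat on the stand, 150 by 33 mm, 6 mm thick; origin below its middle, x along it; to be left alone
- pick: black hair pick lying flat on the stand, 150 by 34 mm, 8 mm thick, four steel tines with silicone tips at +x; origin below its middle; to be left alone
- bangle_a: lower of two green glass bangles, stacked flat, each 68 mm across and 7 mm thick; origin at the centre of its underside; to be left alone
- bangle_b: upper of the two glass bangles; to be left alone
Not all that is in view belongs to the job. There is more than one size of the part that bears lid_center; the job needs the largest.

How it is judged:
At the end, for the whole second after the job is handed in: the lid is home on the jar: its top within 2.5 mm of 62 mm above the jar's underside, level within 0.05 rad, centred within 5 mm, its notch within 7 mm of the pin; comb, pick and bangles within 20 mm of where they lay (horizontal distance between lid_notch and pin_top below 0.007 m and z of lid_center in the frame of jar below 0.0645 m and angle between lid_center's own z axis and vertical below 0.05 rad and horizontal distance between lid_center and jar below 0.005 m and distance of each of comb, pick, bangle_a, bangle_b from where it was at the start of the episode below 0.02 m); the robot touches nothing.
It fails at once if the lid is lifted (its centre more than 8 mm above where it started) (z of lid_center in the frame of jar above 0.08 m).
It fails at once if the lid is tipped by more than 0.3 rad (angle between lid_center's own z axis and vertical above 0.3 rad).
It fails at once if the comb, the pick or a bangle is pushed away (more than 20 mm) (distance of any of comb, pick, bangle_a, bangle_b from where it was at the start of the episode above 0.02 m).
It also fails if it takes over 48 s, if anything falls off the work surface, if the arm or the gripper's body presses on something with over 40 N, if the wrist force passes 120 N, or if a joint passes its speed limit or range.

## Working session

There is one attempt and no reset: what is moved stays moved. The work goes in short steps, Python scripts to look and compute and a tool call to move; the robot and the scene stay as the last step left them, time stands still between calls to the robot, and variables do not carry over. Pictures are saved under pics/ and viewed, about 8 in all and at most 12, crops included, and the job is handed in when it is done.

Besides the shell and the picture viewer there is one more tool, called after "Emit:" as name([rows], argument=value, ...), one row to a line, values as JSON. carry_out: Moves the arm, as the interface text tells. Its arguments: {"type":"object","properties":{"moves":{"type":"array"},"jaw":{"type":"number"}},"required":["moves"]}

```bash
mkdir -p pics; cat > h.py <<'E'
import numpy as np, cv2
from plant import r
def px(p,P):
    V=np.array(p['view']);K=np.array([[p['fx'],0,p['cx']],[0,p['fy'],p['cy']],[0,0,1.]])
    return cv2.projectPoints(np.array(P,float).reshape(-1,1,3),cv2.Rodrigues(V[:3,:3])[0],V[:3,3],K,np.array(p['dist'],float))[0].reshape(-1,2)
def cloud(p):
    K=np.array([[p['fx'],0,p['cx']],[0,p['fy'],p['cy']],[0,0,1.]]);V=np.array(p['view'])
    v,u=np.mgrid[:400,:640];uv=np.stack([u,v],-1).reshape(-1,1,2).astype(float)
    n=cv2.undistortPoints(uv,K,np.array(p['dist'],float)).reshape(400,640,2)
    z=p['range_z'];c=np.dstack([n[...,0]*z,n[...,1]*z,z])
    return (c-V[:3,3])@V[:3,:3]
def save(p,n): cv2.imwrite('pics/'+n,p['image'][...,::-1])
E
python3 - <<'E'
from h import *
s=r.state();print(s)
a={n:r.read_camera(n) for n in('scene','top')}
for n,p in a.items():
    save(p,n+'0.png')
    for q in('jar','pin_top','lid_center','lid_notch','lid_stud','comb','pick','bangle_a'):
        print(n,q,[(np.round(d['xyz'],4).tolist(),round(d['conf'],2),px(p,d['xyz'])[0].round().tolist()) for d in r.boxes_of(p,q)[:4]])
cv2.imwrite('pics/both.png',np.vstack([cv2.resize(a[n]['image'],(480,300))[...,::-1] for n in a]))
E
```

```text
{'time_s': 0.0, 'qpos': array([ 1.21103043e+00,  2.13392310e-01, -3.50497358e-02,  1.32351255e+00,
       -2.31054588e-05,  1.57079367e+00]), 'qvel': array([-0.00165968, -0.00121029,  0.00013985,  0.001031  , -0.00046872,
        0.00066809]), 'joint_torque': array([-2.44334005e-04, -6.86163497e+01,  4.87119985e+01,  1.75476680e-02,
        7.36821812e-05,  2.72645565e-06]), 'eef_pos': array([0.17592324, 0.4676932 , 0.2558018 ]), 'ee_rot': array([ 0.69563218,  0.12610628,  0.69576264, -0.12691501]), 'contact_force': array([-0.39076775,  0.25264431, -0.89847626]), 'ft_torque': array([ 0.04918599, -0.03640743,  0.02001043]), 'finger_gap': 0.0851773348576065}
scene jar [([0.5857, 0.0166, 0.0955], 0.96, [308.0, 199.0])]
scene pin_top [([0.5849, 0.0122, 0.0949], 0.59, [306.0, 199.0])]
scene lid_center [([0.7948, 0.0791, 0.0313], 0.77, [328.0, 288.0]), ([0.7385, -0.0312, 0.0345], 0.72, [280.0, 264.0]), ([0.5489, 0.0133, 0.1288], 0.67, [308.0, 179.0]), ([0.5884, 0.0166, 0.098], 0.55, [308.0, 199.0])]
scene lid_notch [([0.5491, 0.0143, 0.1326], 0.85, [308.0, 178.0]), ([0.7956, 0.0726, 0.0308
[... 778 characters left out ...]
notch [([0.7896, 0.0744, 0.0392], 0.85, [322.0, 114.0]), ([0.5428, 0.0115, 0.1328], 0.8, [357.0, 248.0]), ([0.7323, -0.0298, 0.0363], 0.69, [376.0, 145.0]), ([0.5817, -0.0025, 0.1128], 0.69, [365.0, 224.0])]
top lid_stud [([0.7919, 0.0778, 0.0278], 0.84, [321.0, 114.0]), ([0.7321, -0.0274, 0.0321], 0.71, [375.0, 146.0]), ([0.54, 0.0124, 0.1347], 0.66, [357.0, 249.0])]
top comb [([0.5142, -0.0908, 0.0665], 0.67, [410.0, 262.0]), ([0.583, 0.0006, 0.116], 0.58, [363.0, 223.0])]
top pick [([0.5596, 0.1775, 0.068], 0.7, [263.0, 234.0])]
top bangle_a [([0.5662, 0.2658, 0.0768], 0.8, [213.0, 230.0]), ([0.5601, 0.2717, 0.067], 0.61, [211.0, 233.0]), ([0.5812, -0.0059, 0.1131], 0.23, [367.0, 225.0])]
```

```bash
python3 - <<'E'
from h import *
b=cv2.imread('pics/top0.png');a=cv2.imread('pics/scene0.png')
cv2.imwrite('pics/c.png',np.hstack([cv2.resize(b[190:290,300:430],(400,308),interpolation=cv2.INTER_CUBIC)[:300],cv2.resize(a[140:240,240:373],(400,300),interpolation=cv2.INTER_CUBIC)]))
p=r.read_camera('top');C=cloud(p);np.save('C.npy',C)
m=(abs(C[...,2]-.132)<.005)&(abs(C[...,0]-.55)<.08)&(abs(C[...,1]-.01)<.08)&(p['range_z']>0)
u8=m.astype(np.uint8)
P=C[m];print(len(P),np.median(P,0));h=cv2.convexHull((P[:,:2]*1e3).astype(np.float32));print(cv2.minEnclosingCircle(h))
print(cv2.fitEllipse(h))
for lo,hi in((.139,.152),(.117,.127)):
    q=(C[...,2]>lo)&(C[...,2]<hi)&(abs(C[...,0]-.55)<.08)&(abs(C[...,1]-.01)<.08)&(p['range_z']>0);print(lo,q.sum(),C[q].mean(0),np.median(C[q],0))
E
```

```text
3280 [0.54186439 0.01357282 0.13022074]
((541.8414306640625, 13.168118476867676), 56.07102584838867)
((541.2599487304688, 13.033224105834961), (110.05238342285156, 111.61030578613281), 9.837035179138184)
0.139 73 [0.55651446 0.04543499 0.14472473] [0.55698105 0.04585106 0.14478671]
0.117 42 [0.56580354 0.02017645 0.1233794 ] [0.58949167 0.00661071 0.12471359]
```

View pics/both.png

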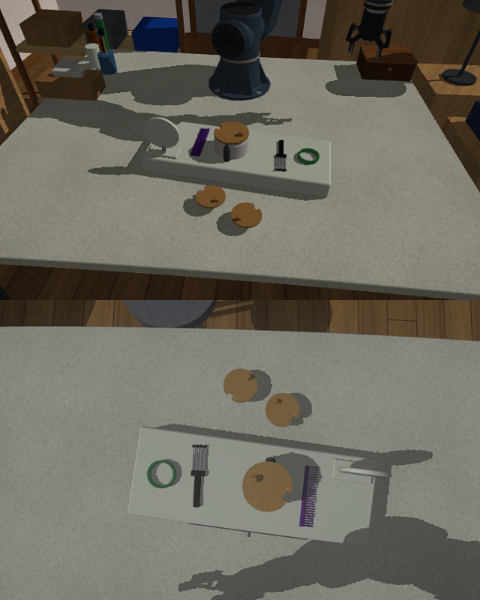

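View pics/c.png

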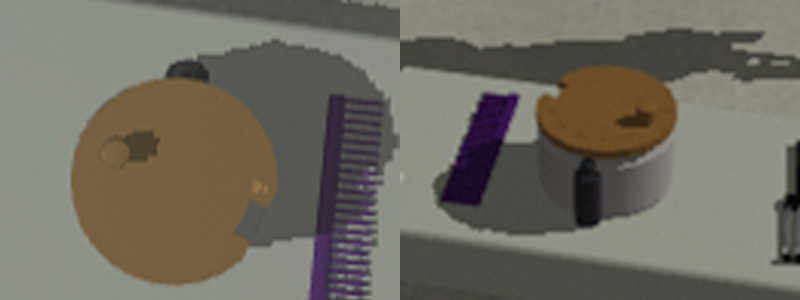

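```bash
python3 - <<'E'
from h import *
from scipy.spatial.transform import Rotation as R
s=r.state();q=s['ee_rot'];print(R.from_quat([q[1],q[2],q[3],q[0]]).as_matrix().round(3).tolist())
c=np.array([.5415,.0131])
for n in('top','scene'):
    p=r.read_camera(n);C=cloud(p);g=p['image'].max(2)
    d=C[...,:2]-c;rr=np.hypot(d[...,0],d[...,1])
    m=(g<70)&(rr<.075)&(rr>.045)&(C[...,2]>.075)&(C[...,2]<.127)&(p['range_z']>0)&(d[...,0]>0)
    P=C[m];a=np.degrees(np.arctan2(P[:,1]-c[1],P[:,0]-c[0]))
    print(n,m.sum(),P.mean(0).round(4),np.median(a),a.min(),a.max())
    ang=np.radians(np.arange(-30,31,1));best=[]
    for t in ang:  # lug silhouette overlap test: column of points at r=.065
        pts=[[c[0]+.066*np.cos(t),c[1]+.066*np.sin(t),z] for z in np.linspace(.085,.107,8)]
        uv=px(p,pts).round().astype(int);best.append(g[uv[:,1],uv[:,0]].mean())
    print([(int(round(np.degrees(t))),int(b)) for t,b in zip(ang,best)])
    u,v=px(p,[c[0],c[1],.132])[0];print(u,v)
# notch angle: lid-level ring coverage at r=.050
p=r.read_camera('top');im=p['image'].astype(int)
o=[]
for t in np.arange(-150,-80,3):
    k=[]
    for rad in(.047,.05,.053):
        u,v=px(p,[c[0]+rad*np.cos(np.radians(t)),c[1]+rad*np.sin(np.radians(t)),.131])[0].round().astype(int)
        k.append(im[v,u,0]-im[v,u,2])
    o.append((int(t),int(np.mean(k))))
print(o)
E
```

```text
[[0.0, 0.352, 0.936], [-0.0, 0.936, -0.352], [-1.0, -0.0, 0.0]]
top 61 [0.6017 0.004  0.1093] -8.136494663592583 -19.722861732132365 0.8065722477917275
[(-30, 88), (-29, 88), (-28, 89), (-27, 89), (-26, 89), (-25, 89), (-24, 89), (-23, 88), (-22, 89), (-21, 90), (-20, 87), (-19, 83), (-18, 85), (-17, 77), (-16, 59), (-15, 47), (-14, 55), (-13, 58), (-12, 52), (-11, 52), (-10, 54), (-9, 53), (-8, 53), (-7, 51), (-6, 60), (-5, 89), (-4, 108), (-3, 117), (-2, 137), (-1, 148), (0, 147), (1, 146), (2, 144), (3, 144), (4, 143), (5, 143), (6, 144), (7, 144), (8, 143), (9, 143), (10, 144), (11, 144), (12, 144), (13, 144), (14, 144), (15, 143), (16, 143), (17, 144), (18, 143), (19, 143), (20, 143), (21, 144), (22, 144), (23, 144), (24, 144), (25, 144), (26, 144), (27, 144), (28, 144), (29, 145), (30, 144)]
356.2403660538896 248.39045472293174
scene 323 [ 0.5912 -0.0055  0.1017] -13.308448511474182 -71.22927180781969 35.6266459754815
[(-30, 69), (-29, 68), (-28, 69), (-27, 69), (-26, 69), (-25, 69), (-24, 69), (-23, 69), (-22, 69), (-21, 70), (-20, 72), (-19, 72), (-18, 55), (-17, 55), (-16, 27), (-15, 27), (-14, 18), (-13, 18), (-12, 20), (-11, 20), (-10, 19), (-9, 20), (-8, 20), (-7, 20), (-6, 20), (-5, 21), (-4, 21), (-3, 26), (-2, 26), (-1, 31), (0, 31), (1, 46), (2, 46), (3, 65), (4, 65), (5, 73), (6, 73), (7, 72), (8, 72), (9, 73), (10, 73), (11, 74), (12, 74), (13, 74), (14, 74), (15, 76), (16, 76), (17, 79), (18, 79), (19, 82), (20, 82), (21, 87), (22, 87), (23, 89), (24, 90), (25, 92), (26, 93), (27, 93), (28, 97), (29, 97), (30, 100)]
307.9867301636319 175.84632347264193
[(-150, 53), (-147, 53), (-144, 53), (-141, 53), (-138, 53), (-135, 54), (-132, 55), (-129, 55), (-126, 9), (-123, 3), (-120, 4), (-117, 4), (-114, 4), (-111, 4), (-108, 3), (-105, 10), (-102, 49), (-99, 55), (-96, 56), (-93, 58), (-90, 55), (-87, 54), (-84, 54), (-81, 54)]
```

Emit:
carry_out([
  {"translation":[2,-17,35],"spin":0},
  {"translation":[5,-35,70],"spin":0},
  {"translation":[7,-53,106],"spin":0},
  {"translation":[10,-70,142],"spin":0},
  {"translation":[12,-88,177],"spin":0},
], jaw=0)

```text
time_s: 1.52
eef_pos: [0.3116, 0.3218, 0.2442]
ee_rot: [0.696, 0.126, 0.696, -0.126]
contact_force: [1.2, 0.4, -0.7]
finger_gap: 0.0253
```

Emit:
carry_out([
  {"translation":[2,-17,35],"spin":0},
  {"translation":[5,-35,70],"spin":0},
  {"translation":[7,-53,106],"spin":0},
  {"translation":[10,-70,142],"spin":0},
  {"translation":[12,-88,177],"spin":0},
], jaw=0)

```text
time_s: 1.93
eef_pos: [0.4475, 0.1754, 0.2322]
ee_rot: [0.696, 0.127, 0.696, -0.126]
contact_force: [-0.3, 1.3, -0.3]
finger_gap: 0.0
```

```bash
cat >> h.py <<'E'
from scipy.spatial.transform import Rotation as R
def to(P,psi=None):
    s=r.state();q=s['ee_rot'];M=R.from_quat([q[1],q[2],q[3],q[0]]).as_matrix()
    now=np.degrees(np.arctan2(M[1,1],M[0,1]));d=M.T@(np.array(P)*1e3-s['eef_pos']*1e3)
    print('t',s['time_s'],'pos',s['eef_pos'].round(4),'psi',now.round(1),'tilt',M[2,0].round(4),'F',s['contact_force'].round(1),'q',s['qpos'].round(2),'gap',round(s['finger_gap'],4))
    print('shift',d.round(1),'spin',None if psi is None else np.radians((now-psi+180)%360-180).round(3))
E
python3 -c "
from h import *
to([.5814,.034,.2],64.5)"
```

```text
t 1.9333 pos [0.4475 0.1754 0.2322] psi 69.4 tilt -1.0 F [-0.3  1.3 -0.3] q [ 0.37  0.18 -0.14  1.25  0.    0.73] gap 0.0
shift [ 32.2 -85.3 175.1] spin 0.086
```

Emit:
carry_out([
  {"translation":[4,-17,35],"spin":0.02},
  {"translation":[10,-34,70],"spin":0.04},
  {"translation":[16,-51,105],"spin":0.06},
  {"translation":[24,-68,140],"spin":0.086},
  {"translation":[32,-85,175],"spin":0.086},
])

```text
time_s: 2.35
eef_pos: [0.5826, 0.0324, 0.1999]
ee_rot: [0.69, 0.157, 0.689, -0.157]
contact_force: [0.0, 0.2, 0.8]
finger_gap: 0.0001
```

```bash
python3 -c "
from h import *
to([.5814,.034,.161],64.5)
for n in ('top','wrist'): save(r.read_camera(n),n+'1.png')
a=cv2.imread('pics/top1.png');b=cv2.imread('pics/wrist1.png')
cv2.imwrite('pics/d.png',np.hstack([cv2.resize(a[190:290,290:450],(480,300)),cv2.resize(b,(320,200),).copy() if 0 else cv2.copyMakeBorder(cv2.resize(b,(320,200)),0,100,0,0,0)]))"
```

```text
t 2.35 pos [0.5826 0.0324 0.1999] psi 64.4 tilt -1.0 F [0.  0.2 0.8] q [0.06 0.4  0.08 1.25 0.   0.5 ] gap 0.0001
shift [38.9  0.9 -1.8] spin -0.002
```

View pics/d.png

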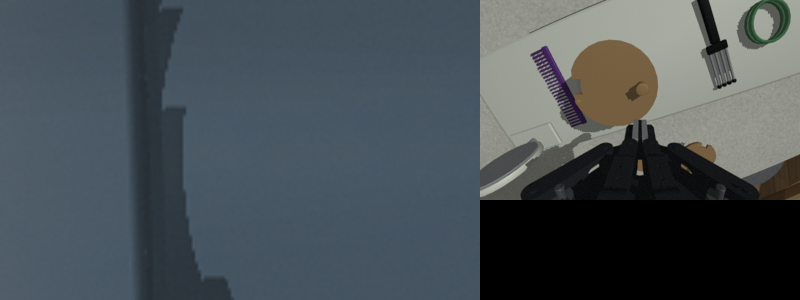

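Emit:
carry_out([
  {"translation":[8,1,-2],"spin":0},
  {"translation":[16,1,-2],"spin":0},
  {"translation":[24,1,-2],"spin":0},
  {"translation":[32,1,-2],"spin":0},
  {"translation":[39,1,-2],"spin":0},
])

```text
time_s: 2.87
eef_pos: [0.5815, 0.0329, 0.1582]
ee_rot: [0.689, 0.157, 0.69, -0.157]
contact_force: [-0.8, 0.2, -1.0]
finger_gap: 0.0002
```

```bash
cat >> h.py <<'E'
C0=np.array([.5415,.0131])
def plan(lids,off=.019,Z=.161):
    # shifts for successive lid stud angles (deg), tool psi = stud angle
    s=r.state();q=s['ee_rot'];M=R.from_quat([q[1],q[2],q[3],q[0]]).as_matrix();now=np.degrees(np.arctan2(M[1,1],M[0,1]))
    for a in lids:
        t=np.radians(a);P=C0+.036*np.array([np.cos(t),np.sin(t)])-off*np.array([-np.sin(t),np.cos(t)])
        d=M.T@(np.array([*P,Z])-s['eef_pos'])*1e3
        print(a,d.round(1),np.radians(now-a).round(3))
E
python3 -c "
from h import *
to([.5814,.034,.161],64.5)
plan([64.5,69,74,79,84])
save(r.read_camera('wrist'),'w2.png')"
```

```text
t 2.8667 pos [0.5815 0.0329 0.1582] psi 64.3 tilt -1.0 F [-0.8  0.2 -1. ] q [ 0.06  0.42 -0.    1.15 -0.    0.51] gap 0.0002
shift [-2.8  0.9 -0.5] spin -0.003
64.5 [-2.8  0.9 -8.5] -0.003
69 [ -2.8   2.2 -11.4] -0.082
74 [ -2.8   3.5 -14.8] -0.169
79 [ -2.8   4.5 -18.2] -0.256
84 [ -2.8   5.1 -21.7] -0.344
```

Emit:
carry_out([
  {"translation":[-4,1,-4],"spin":0},
  {"translation":[-4,1,-8],"spin":0},
  {"translation":[-4,2,-11],"spin":-0.08},
  {"translation":[-4,3.5,-15],"spin":-0.17},
  {"translation":[-4,4.5,-18],"spin":-0.25},
])

```text
time_s: 3.33
eef_pos: [0.5668, 0.0452, 0.1619]
ee_rot: [0.703, 0.068, 0.704, -0.069]
contact_force: [0.8, 0.7, -0.3]
finger_gap: -0.0003
```

```bash
python3 -c "
from h import *
to([.5814,.034,.161],64.5)
plan([84,89,94,99,104])
p=r.read_camera('wrist');save(p,'w3.png')
for q in('lid_stud','lid_notch'): print([(d['xyz'].round(4) if hasattr(d['xyz'],'round') else d['xyz'],d['conf'])for d in r.boxes_of(p,q)])"
```

```text
t 3.3333 pos [0.5668 0.0452 0.1619] psi 78.9 tilt -1.0 F [ 0.8  0.7 -0.3] q [ 0.08  0.39 -0.04  1.15 -0.    0.27] gap -0.0003
shift [ 0.9 -8.2 16.5] spin 0.251
84 [ 0.9  1.1 -2.9] -0.089
89 [ 0.9  2.4 -6.3] -0.176
94 [ 0.9  3.3 -9.7] -0.263
99 [  0.9   3.9 -13.2] -0.351
104 [  0.9   4.2 -16.7] -0.438
[([0.5289, 0.0125, 0.1289], 0.63)]
[([0.5331, 0.0122, 0.1344], 0.74), ([0.7296, 0.0136, 0.0371], 0.62)]
```

View pics/w3.png

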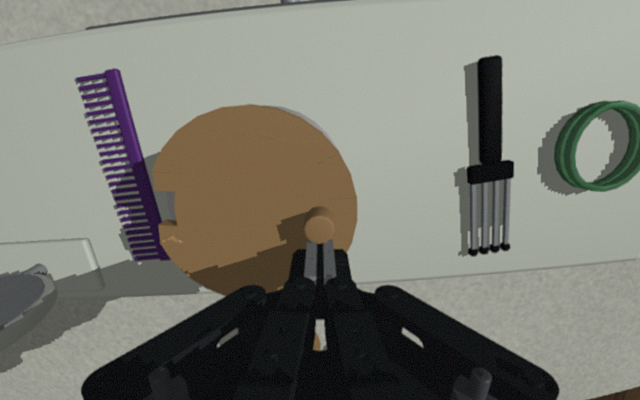

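Emit:
carry_out([
  {"translation":[0.5,1,-3],"spin":-0.09},
  {"translation":[0.5,2.5,-6.5],"spin":-0.18},
  {"translation":[0.5,3.3,-10],"spin":-0.26},
  {"translation":[0.5,4,-13],"spin":-0.35},
  {"translation":[0.5,4,-17],"spin":-0.44},
])

```text
time_s: 3.9
eef_pos: [0.5512, 0.0524, 0.1616]
ee_rot: [0.702, -0.085, 0.702, 0.085]
contact_force: [1.0, 0.4, -0.2]
finger_gap: -0.0
```

```bash
cat >> h.py <<'E'
def notch():
    p=r.read_camera('wrist');im=p['image'].astype(float);T=np.arange(-180,180,1.);k=np.zeros(360)
    for rad in(.047,.049,.051):
        uv=px(p,[[C0[0]+rad*np.cos(np.radians(t)),C0[1]+rad*np.sin(np.radians(t)),.132] for t in T]).round().astype(int)
        ok=(uv[:,0]>=0)&(uv[:,0]<640)&(uv[:,1]>=0)&(uv[:,1]<400);u=uv.clip([0,0],[639,399])
        c=im[u[:,1],u[:,0]];k+=np.where(ok,(c[:,0]-c[:,2])/(c[:,0]+1)<.25,0)
    b=T[k>=2];print('non-wood angles',b.astype(int).tolist());return p
E
python3 -c "
from h import *
to([.5814,.034,.161],64.5)
plan([109,114,119,124,129])
p=notch();save(p,'w4.png')"
```

```text
t 3.9 pos [0.5512 0.0524 0.1616] psi 103.8 tilt -1.0 F [ 1.   0.4 -0.2] q [ 0.1   0.36 -0.08  1.13 -0.   -0.15] gap -0.0
shift [  0.5 -25.1  25. ] spin 0.686
109 [ 0.6  1.7 -3.1] -0.091
114 [ 0.6  2.9 -6.4] -0.178
119 [ 0.6  3.8 -9.9] -0.265
124 [  0.6   4.4 -13.4] -0.352
129 [  0.6   4.8 -16.9] -0.44
non-wood angles [-96, -95, -94, -93, -92, -91, -90, -89, -88, -87, -86, -85, -84, -83, -82, -81, -80, -79, -78, -77, -76, -75, -3, -2, -1, 0, 1, 2, 3, 4, 5, 6, 7, 8, 9, 10, 11, 12, 13, 14, 15, 16, 17, 18, 19, 20, 21, 22, 23, 24, 25, 26, 27, 28, 29, 30, 31, 32, 33, 34, 35, 36, 37, 38, 39, 40, 41, 42, 43, 44, 45, 46, 47, 48, 49, 50, 51, 52, 53, 54, 55, 56, 57, 58, 59, 60, 61, 62, 63, 64, 65, 66, 67, 68, 69, 70, 71, 72, 73, 74, 75, 76, 77, 78, 79, 80, 81, 82]
```

```bash
python3 -c "
from h import *
plan([100,105,110,115,121],.0127)"
```

```text
100 [ 0.6 -1.  -3.1] 0.074
105 [ 0.6  0.2 -6.2] -0.014
110 [ 0.6  1.1 -9.4] -0.101
115 [  0.6   1.8 -12.7] -0.188
121 [  0.6   2.2 -16.6] -0.293
```

Emit:
carry_out([
  {"translation":[0.5,-0.5,-3],"spin":0},
  {"translation":[0.5,0.2,-6],"spin":-0.02},
  {"translation":[0.5,1,-9.5],"spin":-0.1},
  {"translation":[0.5,2,-13],"spin":-0.19},
  {"translation":[0.5,2,-16.5],"spin":-0.29},
])

```text
time_s: 4.37
eef_pos: [0.5338, 0.0503, 0.1612]
ee_rot: [0.681, -0.188, 0.682, 0.188]
contact_force: [1.0, 1.1, 0.6]
finger_gap: -0.0
```

```bash
python3 -c "
from h import *
to([.5814,.034,.161],64.5)
plan([121,126,131,136,141,146],.0127)"
```

```text
t 4.3667 pos [0.5338 0.0503 0.1612] psi 120.9 tilt -1.0 F [1.  1.1 0.6] q [ 0.09  0.32 -0.13  1.12 -0.   -0.45] gap -0.0
shift [  0.1 -38.5  32.5] spin 0.985
121 [0.2 0.1 0.2] -0.002
126 [ 0.2  1.  -3. ] -0.089
131 [ 0.2  1.7 -6.3] -0.176
136 [ 0.2  2.1 -9.6] -0.263
141 [  0.2   2.2 -12.9] -0.351
146 [  0.2   2.  -16.3] -0.438
```

Emit:
carry_out([
  {"translation":[0,1,-3],"spin":-0.09},
  {"translation":[0,1.7,-6.5],"spin":-0.18},
  {"translation":[0,2,-9.5],"spin":-0.26},
  {"translation":[0,2.2,-13],"spin":-0.35},
  {"translation":[0,2,-16.3],"spin":-0.44},
])

```text
time_s: 4.78
eef_pos: [0.5184, 0.0436, 0.1612]
ee_rot: [0.623, -0.333, 0.624, 0.333]
contact_force: [0.0, 1.6, -0.7]
finger_gap: 0.0002
```

```bash
python3 -c "
from h import *
to([.5814,.034,.161],64.5)
plan([151,155,160,164,168],.0127)
notch()"
```

```text
t 4.7833 pos [0.5184 0.0436 0.1612] psi 146.2 tilt -1.0 F [ 0.   1.6 -0.7] q [ 0.08  0.29 -0.17  1.11 -0.   -0.9 ] gap 0.0002
shift [  0.2 -57.7  27. ] spin 1.426
151 [ 0.3  0.8 -2.9] -0.084
155 [ 0.3  1.3 -5.5] -0.153
160 [ 0.3  1.8 -8.8] -0.241
164 [  0.3   2.  -11.4] -0.311
168 [  0.3   2.  -14.1] -0.38
non-wood angles [-42, -41, -40, -39, -38, -37, -36, -35, -34, -33, -32, -31, -30, -29, -28, -27, -26, -25, -24, -23, -22, -21, -20, -19, -18, 33, 34, 35, 36, 37, 38, 39, 40, 41, 42, 43, 44, 45, 46, 47, 48, 49, 50, 51, 52, 53, 54, 55, 56, 57, 58, 59, 60, 61, 62, 63, 64, 65, 66, 67, 68, 69, 70, 71, 72, 73, 74, 75, 76, 77, 78, 79, 80, 81, 82, 83, 84, 85, 86, 87, 88, 89, 90, 91, 92, 93, 94, 95, 96, 97, 98, 99, 100, 101, 102, 103, 104, 105, 106, 107, 108, 109, 110, 111, 112, 113, 114, 115, 116, 117, 118, 119, 120, 121, 122, 123, 124, 125, 126, 127, 128, 129, 130, 131, 132]
```

Emit:
carry_out([
  {"translation":[0,0.8,-3],"spin":-0.08},
  {"translation":[0,1.3,-5.5],"spin":-0.15},
  {"translation":[0,1.8,-8.8],"spin":-0.24},
  {"translation":[0,2,-11.2],"spin":-0.3},
  {"translation":[0,2,-12.3],"spin":-0.33},
])

```text
time_s: 5.25
eef_pos: [0.5093, 0.0339, 0.1613]
ee_rot: [0.559, -0.432, 0.56, 0.433]
contact_force: [-0.2, 1.3, -0.2]
finger_gap: 0.0
```

```bash
python3 -c "
from h import *
to([.5814,.034,.161],64.5)
plan([166,168,170],.0127)
p=notch();cv2.imwrite('pics/w5.png',cv2.resize(p['image'][60:310,120:520,::-1],(800,500)))"
```

```text
t 5.25 pos [0.5093 0.0339 0.1613] psi 165.4 tilt -1.0 F [-0.2  1.3 -0.2] q [ 0.07  0.27 -0.2   1.1  -0.   -1.25] gap 0.0
shift [  0.2 -69.7  18.2] spin 1.762
166 [ 0.3 -0.3  0.3] -0.01
168 [ 0.3  0.1 -1. ] -0.045
170 [ 0.3  0.5 -2.3] -0.08
non-wood angles [-18, -17, -16, -15, -14, -13, -12, -11, -10, -9, -8, -7, -6, -5, -4, -3, -2, -1, 0, 1, 2, 3, 4, 5, 52, 53, 54, 55, 56, 57, 58, 59, 60, 61, 62, 63, 64, 65, 66, 67, 68, 69, 70, 71, 72, 73, 74, 75, 76, 77, 78, 79, 80, 81, 82, 83, 84, 85, 86, 87, 88, 89, 90, 91, 92, 93, 94, 95, 96, 97, 98, 99, 100, 101, 102, 103, 104, 105, 106, 107, 108, 109, 110, 111, 112, 113, 114, 115, 116, 117, 118, 119, 120, 121, 122, 123, 124, 125, 126, 127, 128, 129, 130, 131, 132, 133, 134, 135, 136, 137, 138, 139, 140, 141, 142, 143, 144, 145, 146, 147, 148, 149, 150]
```

View pics/w5.png

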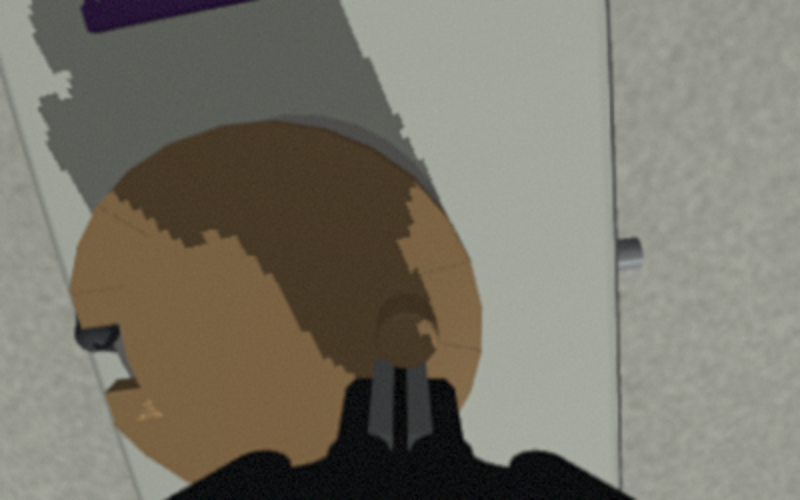

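```bash
python3 -c "
from h import *
p=r.read_camera('wrist');C=cloud(p);im=p['image'].astype(int)
f=lambda x,y:(round(120+x/2),round(60+y/2))
def ray(u,v,z):
    K=np.array([[p['fx'],0,p['cx']],[0,p['fy'],p['cy']],[0,0,1.]]);V=np.array(p['view'])
    n=cv2.undistortPoints(np.array([[[u,v]]],float),K,np.array(p['dist'],float)).ravel();d=V[:3,:3].T@np.array([*n,1]);o=-V[:3,:3].T@V[:3,3];return o+d*(z-o[2])/d[2],o
print('cam',ray(0,0,0)[1])
m=C[...,2]; L=(abs(m-.131)<.006)&(im[...,0]>im[...,2]*1.35)&(np.hypot(C[...,0]-.5415,C[...,1]-.013)<.065)
h=cv2.convexHull((C[L][:,:2]*1e3).astype(np.float32));print('lid fit',cv2.fitEllipse(h),np.median(C[L][:,2]))
for t in range(-14,5,2):
    a=np.radians(t);print(t,((px(p,[C0[0]+.057*np.cos(a),C0[1]+.057*np.sin(a),.123])[0]-[120,60])*2).round(), 'notch@132',((px(p,[C0[0]+.054*np.cos(a),C0[1]+.054*np.sin(a),.132])[0]-[120,60])*2).round())
cv2.imwrite('pics/w6.png',cv2.resize(p['image'][200:270,140:220,::-1],(640,560),interpolation=cv2.INTER_CUBIC))
"
```

```text
cam [ 0.48839561 -0.04372866  0.27923444]
lid fit ((537.70654296875, 10.326041221618652), (106.31903839111328, 113.33354187011719), 92.03044891357422) 0.13217496425626718
-14 [ 73. 328.] notch@132 [ 67. 341.]
-12 [ 74. 334.] notch@132 [ 68. 347.]
-10 [ 76. 340.] notch@132 [ 70. 353.]
-8 [ 78. 346.] notch@132 [ 72. 359.]
-6 [ 80. 352.] notch@132 [ 74. 365.]
-4 [ 82. 358.] notch@132 [ 76. 371.]
-2 [ 84. 364.] notch@132 [ 78. 377.]
0 [ 87. 370.] notch@132 [ 81. 383.]
2 [ 90. 376.] notch@132 [ 84. 389.]
4 [ 93. 382.] notch@132 [ 87. 394.]
```

View pics/w6.png

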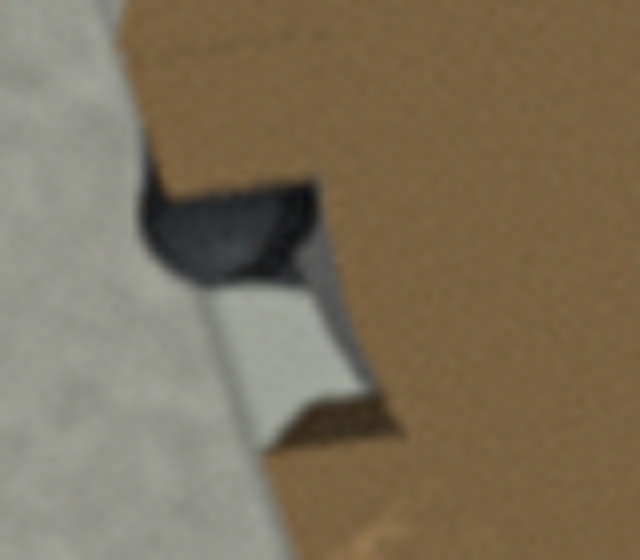

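```bash
python3 -c "
from h import *
p=r.read_camera('scene')
cv2.imwrite('pics/s7.png',cv2.resize(p['image'][155:225,268:348,::-1],(640,560),interpolation=cv2.INTER_CUBIC))
V=np.array(p['view']);print(-V[:3,:3].T@V[:3,3])
for t in range(-14,5,2):
    a=np.radians(t);print(t,((px(p,[C0[0]+.057*np.cos(a),C0[1]+.057*np.sin(a),.12])[0]-[268,155])*8).round(), 'notch@132',((px(p,[C0[0]+.056*np.cos(a),C0[1]+.056*np.sin(a),.132])[0]-[268,155])*8).round())
"
```

```text
[1.44567115 0.09286362 0.81679896]
-14 [255. 312.] notch@132 [256. 277.]
-12 [262. 313.] notch@132 [262. 279.]
-10 [268. 314.] notch@132 [269. 280.]
-8 [275. 315.] notch@132 [275. 281.]
-6 [281. 316.] notch@132 [282. 282.]
-4 [288. 317.] notch@132 [289. 283.]
-2 [295. 318.] notch@132 [295. 283.]
0 [302. 318.] notch@132 [302. 284.]
2 [309. 319.] notch@132 [309. 284.]
4 [316. 319.] notch@132 [316. 284.]
```

View pics/s7.png

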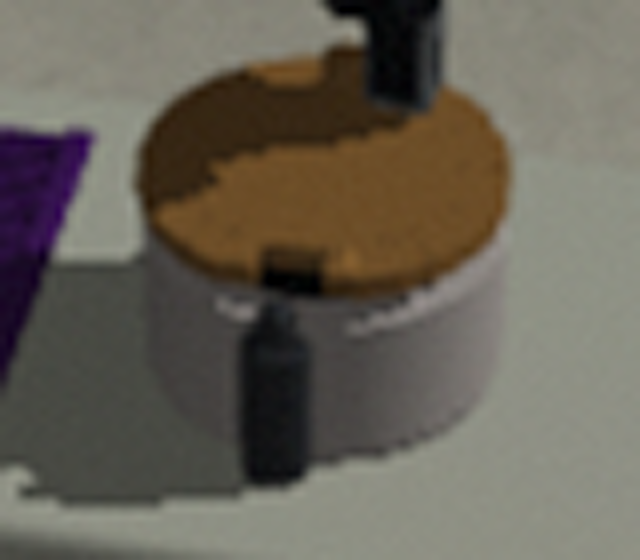

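```bash
python3 -c "
from h import *
to([.5017,-.0116,.161],172)"
```

```text
t 5.4 pos [0.5095 0.034  0.1613] psi 165.3 tilt -1.0 F [0.8 0.1 0.5] q [ 0.07  0.27 -0.2   1.1  -0.   -1.25] gap 0.0
shift [  0.3  -4.  -46.1] spin -0.118
```

Emit:
carry_out([
  {"translation":[0,0,3],"spin":0},
  {"translation":[-10,0,5],"spin":0},
  {"translation":[-20,0,5],"spin":0},
  {"translation":[-28,0,5],"spin":0},
  {"translation":[-28,0,4],"spin":0},
])

```text
time_s: 5.82
eef_pos: [0.5117, 0.0381, 0.1917]
ee_rot: [0.56, -0.432, 0.56, 0.431]
contact_force: [0.2, 0.4, 0.0]
finger_gap: 0.0001
```

```bash
python3 -c "
from h import *
to([.5017,-.0116,.161],172)"
```

```text
t 5.8167 pos [0.5117 0.0381 0.1917] psi 165.2 tilt -1.0 F [0.2 0.4 0. ] q [ 0.07  0.26 -0.14  1.17 -0.   -1.24] gap 0.0001
shift [ 30.7  -2.9 -50.6] spin -0.118
```

Emit:
carry_out([
  {"translation":[0,-1,-13],"spin":-0.03},
  {"translation":[0,-2,-26],"spin":-0.06},
  {"translation":[0,-3,-39],"spin":-0.1},
  {"translation":[0,-3,-51],"spin":-0.118},
  {"translation":[0,-3,-51],"spin":-0.118},
])

```text
time_s: 6.23
eef_pos: [0.5013, -0.0135, 0.1919]
ee_rot: [0.534, -0.464, 0.534, 0.463]
contact_force: [1.2, -0.2, 0.5]
finger_gap: -0.0001
```

Emit:
carry_out([
  {"translation":[8,0,0],"spin":0},
  {"translation":[16,0,0],"spin":0},
  {"translation":[24,0,0],"spin":0},
  {"translation":[29,0,0],"spin":0},
  {"translation":[29,0,0],"spin":0},
])

```text
time_s: 6.65
eef_pos: [0.5006, -0.0131, 0.1612]
ee_rot: [0.533, -0.464, 0.534, 0.464]
contact_force: [-0.9, -0.1, -0.6]
finger_gap: 0.0
```

```bash
cat >> h.py <<'E'
def sc():
    p=r.read_camera('scene');im=p['image'].astype(int)
    uv=px(p,[[C0[0]+.0555*np.cos(a),C0[1]+.0555*np.sin(a),.13] for a in np.radians(np.arange(-30,25,1))])
    u0,u1=int(uv[0,0])-3,int(uv[-1,0])+3
    for n,off in(('notch',range(-3,1)),('lug',range(12,20))):
        v=int(round(uv[22,1]));row=np.mean([im[v+o,u0:u1].max(1) for o in off],0)
        w=np.clip(np.percentile(row,70)*.75-row,0,None);print(n,row.round().astype(int).tolist(),'centroid',(np.sum(w*np.arange(u0,u1))/w.sum()).round(2))
    return p
E
python3 -c "
from h import *
to([.5032,-.0007,.161],172);sc();notch()"
```

```text
t 6.65 pos [ 0.5006 -0.0131  0.1612] psi 172.0 tilt -1.0 F [-0.9 -0.1 -0.6] q [-0.03  0.25 -0.23  1.09 -0.   -1.46] gap 0.0
shift [ 0.2 -0.8 12.6] spin -0.0
notch [68, 66, 62, 62, 62, 62, 62, 65, 70, 47, 18, 20, 16, 16, 16, 17, 15, 50, 72, 74, 80, 84, 84, 84, 82, 80, 78] centroid 304.0
lug [70, 70, 70, 69, 69, 71, 56, 28, 18, 20, 19, 20, 22, 27, 30, 45, 66, 72, 72, 73, 73, 75, 76, 79, 83, 87, 89] centroid 301.53
non-wood angles [-180, -179, -178, -177, -176, -175, -174, -173, -172, -171, -170, -169, -168, -167, -166, -165, -164, -163, -162, -161, -160, -159, -158, -157, -156, -155, -154, -153, -152, -151, -150, -149, -148, -147, -146, -145, -144, -143, -142, -141, -140, -139, -18, -17, -16, -15, -14, -13, -12, -11, -10, -9, -8, -7, -6, -5, -4, -3, -2, -1, 0, 1, 2, 3, 4, 5, 6, 7, 14, 15, 16, 17, 18, 19, 20, 21, 22, 23, 24, 25, 26, 27, 28, 29, 30, 31, 32, 33, 34, 35, 36, 37, 38, 39, 40, 41, 42, 43, 44, 45, 46, 48, 49, 50, 51, 52, 53, 54, 55, 56, 57, 58, 59, 60, 61, 62, 63, 64, 65, 66, 67, 68, 69, 70, 71, 72, 73, 74, 75, 76, 77, 78, 79, 80, 81, 82, 83, 84, 85, 86, 87, 88, 89, 90, 91, 92, 93, 94, 95, 96, 97, 98, 99, 100, 101, 102, 103, 104, 105, 106, 107, 108, 109, 110, 111, 112, 113, 114, 115, 116, 117, 118, 119, 120, 121, 122, 123, 124, 140, 141, 143, 144, 145, 146, 147, 148, 149, 150, 151, 152, 153, 154, 155, 156, 157, 158, 159, 160, 161, 162, 163, 164, 165, 166, 167, 168, 169, 170, 171, 172, 173, 174, 175, 176, 177, 178, 179]
```

Emit:
carry_out([
  {"translation":[0,0,3],"spin":0},
  {"translation":[0,0,6],"spin":0},
  {"translation":[0,0,8],"spin":0},
  {"translation":[0,0,10],"spin":0},
  {"translation":[0,0,11],"spin":0},
])

```text
time_s: 7.17
eef_pos: [0.5029, -0.0021, 0.1628]
ee_rot: [0.534, -0.464, 0.533, 0.463]
contact_force: [-0.1, -1.8, 1.9]
finger_gap: -0.0001
```

```bash
python3 -c "
from h import *
to([.5032,-.0007,.161],172);sc()"
```

```text
t 7.1667 pos [ 0.5029 -0.0021  0.1628] psi 172.0 tilt -1.0 F [-0.1 -1.8  1.9] q [-0.    0.25 -0.22  1.09 -0.   -1.43] gap -0.0001
shift [ 1.8 -0.1  1.4] spin 0.0
notch [68, 66, 65, 62, 64, 63, 62, 62, 66, 43, 18, 16, 19, 17, 16, 17, 17, 60, 76, 76, 82, 86, 86, 85, 83, 78, 75] centroid 303.83
lug [70, 70, 69, 69, 70, 71, 56, 28, 18, 19, 20, 21, 22, 27, 30, 45, 65, 72, 73, 73, 73, 74, 76, 79, 83, 87, 89] centroid 301.54
```

Emit:
carry_out([
  {"translation":[1,0,1],"spin":0},
  {"translation":[1.5,0,2],"spin":0},
  {"translation":[1.5,0,2.6],"spin":0},
  {"translation":[1.5,0,2.6],"spin":0},
  {"translation":[1.5,0,2.6],"spin":0},
])

```text
time_s: 7.63
eef_pos: [0.5032, 0.0006, 0.1612]
ee_rot: [0.534, -0.464, 0.533, 0.463]
contact_force: [0.4, -0.4, -0.1]
finger_gap: 0.0001
```

```bash
python3 -c "
from h import *
to([.5032,-.0007,.161],172);p=sc()
cv2.imwrite('pics/s8.png',cv2.resize(p['image'][155:225,268:348,::-1],(640,560),interpolation=cv2.INTER_CUBIC))"
```

```text
t 7.6333 pos [0.5032 0.0006 0.1612] psi 172.0 tilt -1.0 F [ 0.4 -0.4 -0.1] q [ 0.    0.26 -0.22  1.09 -0.   -1.43] gap 0.0001
shift [ 0.2 -0.2 -1.3] spin 0.0
notch [69, 66, 64, 62, 62, 60, 62, 66, 63, 38, 17, 17, 18, 16, 19, 16, 45, 70, 78, 78, 94, 94, 84, 82, 80, 79, 84] centroid 303.42
lug [69, 70, 69, 70, 69, 71, 56, 28, 18, 20, 19, 20, 22, 28, 30, 45, 65, 73, 72, 72, 74, 75, 75, 78, 83, 87, 89] centroid 301.52
```

```bash
python3 -c "
from h import *
b=r.read_camera('wrist')
uv=px(b,[.595,.006,.13])[0].round().astype(int);print(uv)
x=max(uv[0]-40,0);y=min(max(uv[1]-35,0),330)
a=cv2.imread('pics/s8.png');cv2.imwrite('pics/m8.png',np.hstack([a[150:550,130:530],cv2.resize(b['image'][y:y+70,x:x+70,::-1],(400,400),interpolation=cv2.INTER_CUBIC)]))"
```

```text
[165 274]
```

View pics/m8.png

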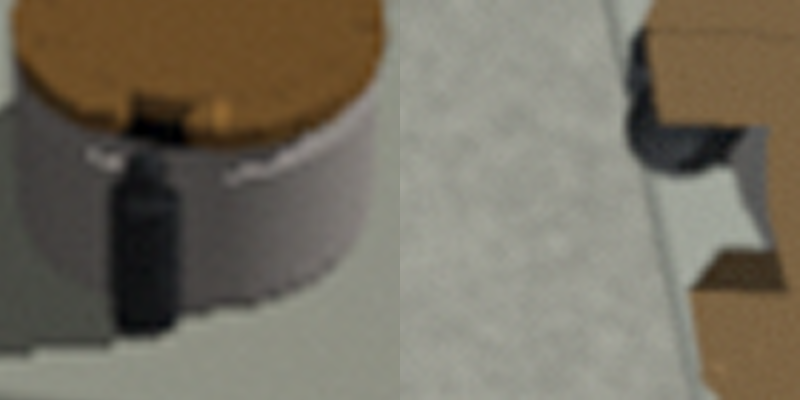

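Emit:
carry_out([
  {"translation":[0,0,0.7],"spin":0},
  {"translation":[0,0,1.4],"spin":0},
  {"translation":[0,0,2],"spin":0},
  {"translation":[0,0,2.5],"spin":0},
  {"translation":[0,0,2.5],"spin":0},
])

```text
time_s: 8.15
eef_pos: [0.5035, 0.0031, 0.1612]
ee_rot: [0.534, -0.464, 0.534, 0.463]
contact_force: [0.1, -0.2, 0.5]
finger_gap: -0.0003
```

```bash
cat >> h.py <<'E'
def pair(name):
    p=sc();b=r.read_camera('wrist');uv=px(b,[.595,.006,.13])[0].round().astype(int)
    x=max(uv[0]-40,0);y=min(max(uv[1]-35,0),330);V=np.array(b['view']);print('cam',-V[:3,:3].T@V[:3,3])
    a=cv2.resize(p['image'][174:224,284:334,::-1],(400,400),interpolation=cv2.INTER_CUBIC)
    cv2.imwrite('pics/'+name,np.hstack([a,cv2.resize(b['image'][y:y+70,x:x+70,::-1],(400,400),interpolation=cv2.INTER_CUBIC)]))
E
python3 -c "
from h import *
to([.5032,-.0007,.161],172);pair('m9.png')"
```

```text
t 8.15 pos [0.5035 0.0031 0.1612] psi 172.0 tilt -1.0 F [ 0.1 -0.2  0.5] q [ 0.01  0.26 -0.22  1.09 -0.   -1.42] gap -0.0003
shift [ 0.2 -0.2 -3.8] spin 0.0
notch [69, 66, 65, 64, 62, 63, 68, 56, 28, 20, 18, 19, 16, 15, 25, 61, 77, 78, 84, 88, 86, 82, 82, 82, 82, 84, 84] centroid 302.0
lug [70, 70, 70, 69, 68, 70, 56, 29, 17, 20, 20, 20, 22, 26, 31, 45, 65, 72, 72, 72, 73, 74, 76, 78, 83, 87, 89] centroid 301.53
cam [ 0.49130937 -0.0762616   0.27908443]
```

View pics/m9.png

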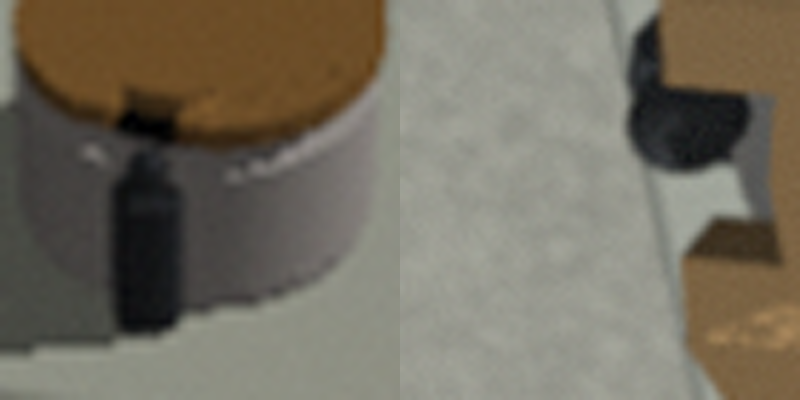

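Emit:
carry_out([
  {"translation":[0,0,-3],"spin":0},
  {"translation":[-8,0,-5],"spin":0},
  {"translation":[-18,0,-5],"spin":0},
  {"translation":[-28,0,-5],"spin":0},
  {"translation":[-28,0,-5],"spin":0},
])

```text
time_s: 8.67
eef_pos: [0.504, -0.0019, 0.1919]
ee_rot: [0.535, -0.465, 0.533, 0.463]
contact_force: [0.9, -0.7, 0.5]
finger_gap: 0.0001
```

```bash
python3 -c "
from h import *
to([.5415,.0131,.185],172)"
```

```text
t 8.6667 pos [ 0.504  -0.0019  0.1919] psi 172.0 tilt -1.0 F [ 0.9 -0.7  0.5] q [-0.    0.24 -0.17  1.16 -0.   -1.43] gap 0.0001
shift [  7.1 -35.   20.1] spin 0.0
```

Emit:
carry_out([
  {"translation":[0,-10,5],"spin":0},
  {"translation":[0,-20,10],"spin":0},
  {"translation":[0,-30,15],"spin":0},
  {"translation":[3,-35,20],"spin":0},
  {"translation":[7,-35,20],"spin":0},
])

```text
time_s: 9.08
eef_pos: [0.5425, 0.0136, 0.185]
ee_rot: [0.535, -0.465, 0.532, 0.463]
contact_force: [-0.3, -0.0, 0.0]
finger_gap: -0.0002
```

Emit:
carry_out([
  {"translation":[7,0,0],"spin":0},
  {"translation":[14,0,0],"spin":0},
  {"translation":[20,0,0],"spin":0},
  {"translation":[23,0,0],"spin":0},
  {"translation":[24,0,0],"spin":0},
])

```text
time_s: 9.5
eef_pos: [0.542, 0.0135, 0.1602]
ee_rot: [0.535, -0.465, 0.532, 0.463]
contact_force: [0.6, 0.1, -0.5]
finger_gap: 0.0002
```

```bash
python3 -c "
from h import *
to([.5415,.0131,.147],172);sc()"
```

```text
t 9.5 pos [0.542  0.0135 0.1602] psi 172.0 tilt -1.0 F [ 0.6  0.1 -0.5] q [ 0.03  0.33 -0.12  1.11 -0.   -1.41] gap 0.0002
shift [13.2  0.5 -0.5] spin 0.0
notch [69, 66, 64, 64, 63, 62, 69, 57, 28, 20, 18, 18, 16, 16, 26, 62, 78, 78, 86, 93, 88, 82, 84, 80, 81, 84, 85] centroid 302.01
lug [70, 70, 70, 70, 69, 72, 56, 28, 19, 21, 20, 20, 23, 28, 31, 45, 66, 73, 72, 74, 74, 74, 76, 80, 84, 86, 90] centroid 301.53
```

Emit:
carry_out([
  {"translation":[2,0,0],"spin":0},
  {"translation":[3.5,0,0],"spin":0},
  {"translation":[5,0,0],"spin":0},
  {"translation":[6.5,0,0],"spin":0},
  {"translation":[8,0,0],"spin":0},
])

```text
time_s: 9.97
eef_pos: [0.5423, 0.0135, 0.1527]
ee_rot: [0.535, -0.465, 0.532, 0.463]
contact_force: [-2.9, -1.1, 6.2]
finger_gap: 0.0001
```

```bash
python3 -c "
from h import *
to([.5415,.0131,.147],172)"
```

```text
t 9.9667 pos [0.5423 0.0135 0.1527] psi 172.0 tilt -1.0 F [-2.9 -1.1  6.2] q [ 0.03  0.34 -0.14  1.09 -0.   -1.41] gap 0.0001
shift [ 5.7  0.8 -0.5] spin 0.0
```

Emit:
carry_out([
  {"translation":[1.5,0,0],"spin":0},
  {"translation":[3,0,0],"spin":0},
  {"translation":[4,0,0],"spin":0},
  {"translation":[5,0,0],"spin":0},
  {"translation":[5.5,0,0],"spin":0},
])

```text
time_s: 10.38
eef_pos: [0.5423, 0.0135, 0.1473]
ee_rot: [0.535, -0.465, 0.532, 0.463]
contact_force: [-2.7, -0.6, 7.3]
finger_gap: 0.0002
```

```bash
python3 -c "
from h import *
to([.5415,.0131,.147],172)"
```

```text
t 10.3833 pos [0.5423 0.0135 0.1473] psi 172.0 tilt -1.0 F [-2.7 -0.6  7.3] q [ 0.03  0.34 -0.15  1.08 -0.   -1.41] gap 0.0002
shift [ 0.3  0.8 -0.5] spin 0.0
```

Still sliding; continue until the force climbs.

Emit:
carry_out([
  {"translation":[0.5,0,0],"spin":0},
  {"translation":[1,0,0],"spin":0},
  {"translation":[1.5,0,0],"spin":0},
  {"translation":[2,0,0],"spin":0},
  {"translation":[2,0,0],"spin":0},
])

```text
time_s: 10.8
eef_pos: [0.5424, 0.0134, 0.1472]
ee_rot: [0.535, -0.466, 0.532, 0.462]
contact_force: [-12.4, -0.8, 31.7]
finger_gap: -0.0002
```

```bash
python3 -c "
from h import *
to([.5415,.0131,.145],172)"
```

```text
t 10.8 pos [0.5424 0.0134 0.1472] psi 172.0 tilt -1.0 F [-12.4  -0.8  31.7] q [ 0.03  0.34 -0.15  1.08 -0.   -1.41] gap -0.0002
shift [ 2.2  0.9 -0.5] spin 0.0
```

Emit:
carry_out([
  {"translation":[-5,0,0],"spin":0},
  {"translation":[-15,0,0],"spin":0},
  {"translation":[-30,0,0],"spin":0},
  {"translation":[-55,0,0],"spin":0},
  {"translation":[-80,0,0],"spin":0},
])

```text
time_s: 11.22
eef_pos: [0.5414, 0.0135, 0.2282]
ee_rot: [0.535, -0.466, 0.532, 0.462]
contact_force: [0.1, -0.3, -0.0]
finger_gap: 0.0003
```

```bash
python3 -c "
from h import *
to([.42,.23,.25])"
```

```text
t 11.2167 pos [0.5414 0.0135 0.2282] psi 172.0 tilt -1.0 F [ 0.1 -0.3 -0. ] q [ 0.03  0.3   0.01  1.27 -0.   -1.41] gap 0.0003
shift [-22.7 150.2 197.6] spin None
```

Emit:
carry_out([
  {"translation":[-5,20,26],"spin":0},
  {"translation":[-10,40,53],"spin":0},
  {"translation":[-15,60,79],"spin":0},
  {"translation":[-20,80,106],"spin":0},
  {"translation":[-22,100,132],"spin":0},
])

```text
time_s: 11.63
eef_pos: [0.4599, 0.1593, 0.2507]
ee_rot: [0.536, -0.466, 0.532, 0.462]
contact_force: [1.0, 0.2, -0.9]
finger_gap: 0.0001
```

Emit:
carry_out([
  {"translation":[0,20,26],"spin":0},
  {"translation":[0,40,53],"spin":0},
  {"translation":[0,50,66],"spin":0},
  {"translation":[0,50,66],"spin":0},
  {"translation":[0,50,66],"spin":0},
])

```text
time_s: 12.05
eef_pos: [0.4194, 0.2323, 0.2508]
ee_rot: [0.535, -0.466, 0.531, 0.463]
contact_force: [1.0, -1.1, 0.3]
finger_gap: -0.0003
```

```bash
python3 -c "
from h import *
to([.42,.23,.25])
p=r.read_camera('top');b=r.read_camera('scene');C=cloud(p);im=p['image'].astype(int)
L=(C[...,2]>.114)&(C[...,2]<.13)&(im[...,0]>im[...,2]*1.35)&(np.hypot(*(C[...,:2]-C0).transpose(2,0,1))<.065)
P=C[L];c=cv2.minEnclosingCircle((P[:,:2]*1e3).astype(np.float32));A=np.c_[P[:,:2]-C0,np.ones(len(P))];k=np.linalg.lstsq(A,P[:,2],rcond=None)[0]
print(L.sum(),'circle',c,'z',np.median(P[:,2]),'slope',k)
for n,q in((p,'top'),(b,'scene')):
  for o in('comb','pick','bangle_a'): print(q,o,[(np.round(d['xyz'],4).tolist(),round(d['conf'],2)) for d in r.boxes_of(n,o)[:2]])
a=cv2.resize(b['image'][155:230,262:362,::-1],(400,300),interpolation=cv2.INTER_CUBIC)
cv2.imwrite('pics/end.png',np.hstack([a,cv2.resize(p['image'][200:290,300:420,::-1],(400,300),interpolation=cv2.INTER_CUBIC)]))"
```

```text
t 12.05 pos [0.4194 0.2323 0.2508] psi 172.1 tilt -1.0 F [ 1.  -1.1  0.3] q [ 0.51  0.17 -0.11  1.29 -0.   -0.92] gap -0.0003
shift [ 0.8 -0.9 -2.2] spin None
3209 circle ((540.9197387695312, 13.649048805236816), 56.022335052490234) z 0.12020506372574062 slope [1.77187371e-03 2.84749829e-05 1.20221861e-01]
top comb [([0.5147, -0.0911, 0.0633], 0.8)]
top pick [([0.5586, 0.1763, 0.0689], 0.6)]
top bangle_a [([0.5643, 0.2685, 0.0766], 0.91), ([0.5609, 0.271, 0.0639], 0.58)]
scene comb [([0.5182, -0.0951, 0.0639], 0.77)]
scene pick [([0.5646, 0.1748, 0.0684], 0.72), ([0.5881, 0.0142, 0.0892], 0.23)]
scene bangle_a [([0.5662, 0.2655, 0.0715], 0.72), ([0.5678, 0.2609, 0.0632], 0.59)]
```

View pics/end.png

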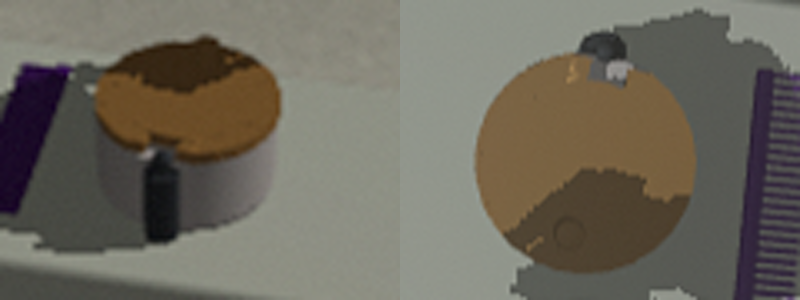

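```bash
python3 -c "
from plant import r
print(r.finish_job())"
```

```text
the job is handed in; nothing more can be done
None
```

I turned the lid round by pushing its stud low down with the shut fingertip. It went a few degrees past the pin, so I pushed it back from the stud's other side. I then pressed it down at the middle until it stopped, and drew the arm away. The job was handed in at about 12 s of the 48 s allowed.

| Check | Result |
|---|---|
| Lid height | Down 10.0 mm by the top camera (top face from 130.2 to 120.2 mm). That camera reads about 2 mm below the expected 132 and 122 mm. The fingertip stopped at 122 mm, with the push force rising to 32 N. |
| Level | Slope about 0.002 |
| Centre | Within 1 mm of where it started |
| Comb, pick, bangles | Within about 3 mm of where they lay, which is within the detector's error |
| Robot | Clear of everything, contact force near zero |

The views did not fully agree on how well the notch lines up with the pin. Before pressing, the scene and wrist views put them within about 1 mm. In the last top view the offset came out between 2.5 and 5 mm. The lid's full drop means the pin is inside the notch, which allows about 4 mm plus 1 mm of play, so it should be within the 7 mm limit.

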